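# Seat a figure plinth and hold the sprung pointer over it

## Robot

A 6-joint arm with a two-finger parallel gripper is mounted at the origin on the work surface. World frame = base frame: x ahead of the robot, y to its left, z up, the work surface at z = 0. Lengths are in m, angles in rad, forces in N, time in s.
With the tool pointing down it reaches from about 0.25 to 0.775 m from the base axis. Payload 8.9 kg.
Tool frame: the origin (TCP) lies at the very end of the fingers, on their centre line; the grasp point (between the pads) lies 19 mm behind it (arm.grasp_offset is the z of the grasp point in the tool frame, in m); z points along the fingers, y is the direction in which the jaws open and shut (so a half turn about z gives the same grasp; the last joint's range is limited). The gripper opens to 85 mm and grips with 20 to 120 N. Pads are 22 mm wide; open, the fingers measure 114 mm over their backs; the gripper's body (76 mm by 85 mm) begins 54 mm behind the grasp point. The pads swing forward as they close: fully open they stand 13 mm farther back than shut.
Start: joints at [1.091, 0.291, -0.153, 1.127, 0, 1.431], TCP at [0.175, 0.495, 0.231] pointing down, gripper open.
Joint ranges: [-2.52, 2.52], [-0.91, 1.74], [-1.3, 1.37], [-1.96, 2.02], [-1.52, 1.47], [-3.14, 3.14]. Speed limits (rad/s): [2.22, 2.22, 2.79, 3.14, 3.14, 3.14].

## Interface

Orientations are given as a unit quaternion [x, y, z, w].
In Python, from bench import arm gives the robot as it stands. The module is installed in compiled form; this text tells all that it offers.
- The arm moves only by the tool play_rows, never from a script. Its argument "targets" is a list of rows, each a list of 7 numbers: the shift along the tool's x, y, z as a fraction of full scale, then the turn, a rotation vector about the tool's x, y, z as a fraction of full scale, then the opening, from -1 (shut) to 1 (fully open). A call has exactly 5 rows; each row is the pose to reach, as a shift and turn from the pose measured when the call began, along the tool's axes at that moment; what a row does not reach only later rows make up. Full scale, the value 1, is 0.4 m for a shift and 2 rad for a turn. A row lasts 1/8 s, in which the tool goes at most 62.5 mm and 10.7 degrees, less where a joint would pass 70% of its speed; a pose out of reach is approached as far as the arm can. A call with a number of a shift or a turn outside -1 to 1 is refused whole. A call with a gripper value outside its range is refused whole. The fingers move at their own pace and stop on an object; "grip_force" is the grip in N (left out, the last holds). Time passes only in rows, so rows that repeat a pose let the fingers close, or fill a call up. It gives the time, the measured TCP pose, the force and the opening at its end, in the units of the state.
- arm.read_state(): the state, without advancing time (a new reading comes with each control period).
- arm.camera(name): name is "side" or "top"; returns (picture, depth): 384x512x3 uint8, red, green, blue; 384x512 float32, m along the optical axis (not along the pixel's ray), 0 where there is no reading.
- arm.camera_params(name): a dict with "K" (3x3 intrinsics, pixels), "rvec" (rotation vector, rad) and "tvec" (3), from world to camera coordinates, as OpenCV has them. Camera axes: x right, y down, z forward; pixel columns grow to the right and rows downward; lengths in m; the calibration is good to about 2 mm. A picture is of the moment at which its call begins. camera_params takes no time and is no camera call.
- arm.finish_job(): hands the job in, once; it reports no verdict.
Trained networks look in the newest picture that a camera, given by its name, has taken for a name from the list of things; names that differ only in an ending like _2 or _b are one class to them, and where a whole thing is asked for, a point or a joint stands for the part that bears it (a point fixed in the world has none). Each returns a list of dicts, best first, with "score" (0 to 1); they miss things now and then, are a little off and sometimes report something else, mostly with a low value. They report only what shows in the picture. A call takes as long as a camera call. They do not tell look-alikes from the thing itself.
- arm.find_in(target, camera): "box" ([left, top, right, bottom] in pixels, round what is visible of it).
The state is a dict: "time_s": time; "joints": joint angles; "dq": joint speeds; "joint_efforts": joint torques, N m; "ee_pos": TCP position; "orientation": TCP orientation; "force": force on the tool from outside, world axes, zero at the start; "wrist_torque": the same for the moment, N m; "width": finger opening in m.
Only numpy, scipy, OpenCV 4.12 (cv2) and the standard library are available. Lean on these libraries where they do the work, as an engineer would, in place of code of your own. Each camera call takes 0.05 s, during which the arm holds its last target.

## Task

Set the wooden plinth that is standing stud-up into the round pocket of the aluminium pointer stand, flange down and stud up, fully home, and let go of it. Then draw the stand's sprung telescoping pointer rod (it has an upright knob to grip) out of its tube to its length mark (the dark ring on the rod just at the tube's mouth, 80 mm out, the needle over the middle of the plinth's stud), and finish while still holding it there: do not let it spring back. Leave the upside-down plinth and everything else on the desk where they are.

Things in the scene. Friction and masses are not known exactly. Their poses are not given: they have to be found in the camera images.
- plinth_center (a point): Centre (half-way up, 19 mm above its underside) of the loose plinth to be used: plain turned light wood, 38 mm tall overall, a round flange 40 mm in diameter and 8 mm thick below, a round stud 20 mm in diameter and 30 mm tall standing centrally on it, about 40 g. It starts on the desk, stud up, z axis up. Its stud is bare and can be gripped from above in any direction.
- plinth: The same plinth; origin at the centre of the flange's underside, z along the stud.
- spare_center (a point): Centre of a second, identical plinth that starts upside down (standing on its stud, flange on top). Not to be used or disturbed. The two plinths lie to the robot's right, one nearer and one farther, either way round, at least 90 mm apart.
- stand: The aluminium pointer stand, fixed to the desk, turned differently each time. Origin on the desk surface straight below the pocket's centre; its x axis is the direction in which the rod is drawn out, z up. A flat block 90 x 90 x 14 mm around the pocket, a 60 mm wide, 14 mm thick foot running to x = -265 mm, and two posts that carry a level steel tube 18 mm in diameter whose axis is 75 mm above the desk, from x = -270 mm to its brass-rimmed mouth at x = -155 mm.
- pocket (a point): Centre of the floor of the round pocket, 6 mm above the desk; the pocket is 43 mm in diameter and 8 mm deep with a slightly chamfered mouth at 14 mm above the desk, so the seated plinth's flange is flush with the block, its centre 25 mm and its stud's top 44 mm above the desk.
- tube_mouth (a point): Centre of the tube's mouth, 75 mm above the desk, where the rod comes out.
- knob_center (a point): The upright round steel knob on the rod, 14 mm in diameter and 40 mm tall; this point is its middle, half-way up, 99 mm above the desk; its foot is on top of the rod, 79 mm above the desk. It moves with the rod. With the rod home it stands 110 mm before the pocket's centre (at stand x = -110 mm) and 45 mm out from the tube's mouth. The rod runs below it, 9 mm thick, and ends 30 mm beyond the knob in a needle that points down to 54 mm above the desk.
- rod (a joint): How far the rod is drawn out (m): 0 is home, 0.080 is the length mark (the 4 mm wide dark ring on the rod is centred on the tube's mouth; it is hidden inside the tube before that), 0.105 is the end stop. An inner spring pulls it home with about 3 N at home and 8.6 N at the mark (70 N/m) and returns it if let go. The knob and rod slide straight along the stand's x axis.
- pot1: Bystander: paint pot behind the stand's tube, 30 mm wide, 34 mm tall; origin at its underside. Leave alone.
- pot2: Bystander: paint pot behind the stand's pocket, 30 mm wide, 34 mm tall; origin at its underside. Leave alone.
- pot3: Bystander: paint pot on the right, beyond the plinths, 34 mm wide, 40 mm tall; origin at its underside. Leave alone.
- glue: Bystander: white glue bottle past the pocket end of the stand, 30 mm wide, 85 mm tall; origin at its underside. Leave alone.
- brush: Bystander: slender artist's paint brush 180 mm long, lying on the right beyond the plinths; origin at its underside. Leave alone.
- figure: Bystander: painted model soldier, 44 mm tall on a 24 mm round base, on the right near the robot; origin at its underside. Leave alone.
Mind the look-alikes: they are no part of the job. What is shaped like the plinth but purple or yellow is not meant.

How it is judged:
By the outcome, as a careful person would: the job done as asked, in the order asked, and still so for the second after the job is handed in, while the arm keeps its last pose, push and grip.
It also fails if it takes over 50 s, if anything falls off the work surface, if the arm or the gripper's body presses on something with over 40 N, if the wrist force passes 120 N, or if a joint passes its speed limit or range.

## Working session

There is one attempt and no reset: what is moved stays moved. The work goes in short steps, Python scripts to look and compute and a tool call to move; the robot and the scene stay as the last step left them, time stands still between calls to the robot, and variables do not carry over. Pictures are saved under pics/ and viewed, and the job is handed in when it is done.

Besides the shell and the picture viewer there is one more tool, called after ">>>" as name([rows], argument=value, ...), one row to a line, values as JSON. play_rows: Moves the arm, as the interface text tells. Shift numbers are shares of 0.4 m and turn numbers shares of 2 rad, none past 1 either way. Its arguments: {"type":"object","properties":{"targets":{"type":"array","items":{"type":"array","items":{"type":"number"}}},"grip_force":{"type":"number"}},"required":["targets"]}

```bash
mkdir -p pics; cat > h.py <<'E'
import numpy as np,cv2
from bench import arm
from scipy.spatial.transform import Rotation as R
def cam(n):
    p=arm.camera_params(n); Rm,_=cv2.Rodrigues(np.array(p["rvec"],float)); return np.array(p["K"]),Rm,np.array(p["tvec"],float).ravel()
def cloud(n,d):
    K,Rm,t=cam(n); h,w=d.shape; u,v=np.meshgrid(np.arange(w),np.arange(h))
    P=np.stack([(u-K[0,2])/K[0,0]*d,(v-K[1,2])/K[1,1]*d,d],-1); W=(P-t)@Rm; W[d<=0]=np.nan; return W
def proj(n,X):
    K,Rm,t=cam(n); c=np.atleast_2d(X)@Rm.T+t; q=c@K.T; return q[:,:2]/q[:,2:]
def snap(n,f=None):
    im,d=arm.camera(n)
    if f: cv2.imwrite('pics/'+f,cv2.cvtColor(im,cv2.COLOR_RGB2BGR)); np.savez('pics/'+f+'.npz',im=im,d=d)
    return im,d
E
python3 - <<'E'
from h import *
print(arm.read_state(), arm.grasp_offset)
for n in("top","side"):
    snap(n,n+'0.png'); K,Rm,t=cam(n); print(n,K.tolist(),(-Rm.T@t).round(3),Rm.round(2).tolist())
    for k in("plinth","spare_center","stand","knob_center","tube_mouth","pocket"):
        try: print(k,[(np.round(x["box"]).tolist(),round(x["score"],2)) for x in arm.find_in(k,n)])
        except Exception as e: print(k,e)
E
```

```text
{'time_s': 0.0, 'joints': array([ 1.09070337e+00,  2.91278572e-01, -1.54126268e-01,  1.12666582e+00,
        5.48173495e-06,  1.43146806e+00]), 'dq': array([ 0.00213322,  0.00017275,  0.00035538, -0.00050185,  0.00170502,
        0.00130336]), 'joint_efforts': array([-2.30490463e-03, -5.37143648e+01,  3.31374514e+01,  1.59952242e-02,
       -4.28580379e-04,  1.84825740e-05]), 'ee_pos': array([0.17527027, 0.49442966, 0.2307332 ]), 'orientation': array([ 1.69559137e-01,  9.85519809e-01, -6.06014738e-04, -1.96807628e-04]), 'force': array([-1.05184403, -0.21159377,  0.73550853]), 'wrist_torque': array([ 2.53280154e-02,  4.41120639e-03, -3.20779007e-05]), 'width': 0.08501334952286342} -0.0187
top [[415.1968392525957, 0.0, 251.3407303718184], [0.0, 415.1968392525957, 185.63316647728766], [0.0, 0.0, 1.0]] [ 0.418 -0.055  1.129] [[-0.02, -1.0, -0.01], [-0.99, 0.02, -0.15], [0.15, 0.0, -0.99]]
plinth [([364.0, 205.0, 377.0, 217.0], 0.75), ([328.0, 216.0, 342.0, 228.0], 0.62), ([358.0, 232.0, 375.0, 252.0], 0.53), ([348.0, 269.0, 365.0, 280.0], 0.48), ([330.0, 245.0, 347.0, 259.0], 0.44)]
spar
[... 263 characters left out ...]
25, 0.0, 258.50031842239054], [0.0, 415.11098475419425, 191.5001453142015], [0.0, 0.0, 1.0]] [ 0.178 -0.702  0.82 ] [[0.86, -0.51, 0.0], [-0.35, -0.59, -0.73], [0.37, 0.62, -0.69]]
plinth [([238.0, 302.0, 257.0, 316.0], 0.78), ([227.0, 331.0, 245.0, 356.0], 0.74), ([266.0, 283.0, 286.0, 301.0], 0.7), ([268.0, 324.0, 290.0, 346.0], 0.54), ([304.0, 312.0, 324.0, 334.0], 0.53)]
spare_center [([322.0, 270.0, 340.0, 290.0], 0.52), ([225.0, 165.0, 235.0, 177.0], 0.2)]
stand []
knob_center []
tube_mouth [([178.0, 162.0, 235.0, 245.0], 0.76), ([245.0, 207.0, 255.0, 224.0], 0.26), ([183.0, 136.0, 193.0, 155.0], 0.22)]
pocket [([177.0, 160.0, 233.0, 246.0], 0.68), ([245.0, 207.0, 256.0, 223.0], 0.37)]
```

```bash
python3 - <<'E'
import cv2
a=cv2.imread('pics/top0.png');b=cv2.imread('pics/side0.png')
cv2.imwrite('pics/top0z.png',cv2.resize(a[150:300,130:400],None,fx=2.9,fy=2.9,interpolation=2)[:, :800])
cv2.imwrite('pics/side0z.png',cv2.resize(b[130:370,160:370],None,fx=2.5,fy=2.5,interpolation=2))
E
```

```text
(no output)
```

View pics/top0z.png

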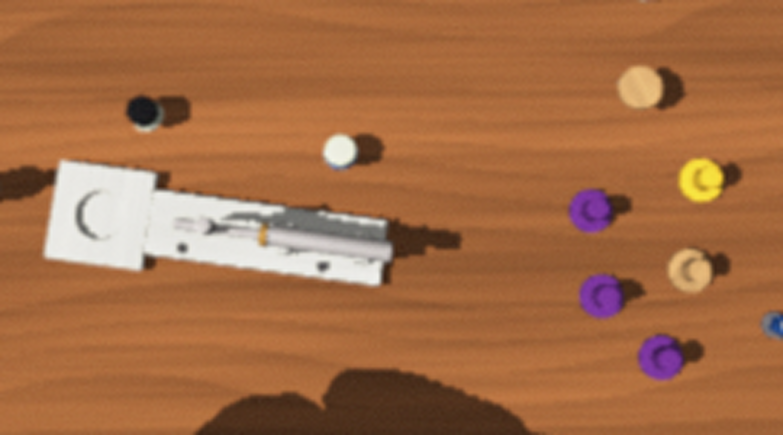

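View pics/side0z.png

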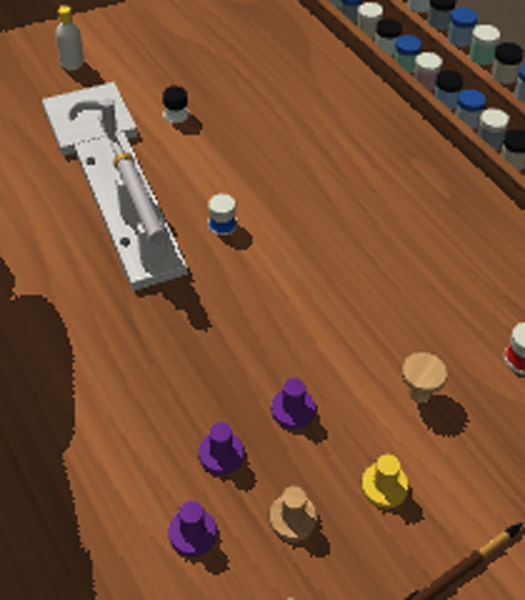

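View pics/top0.png

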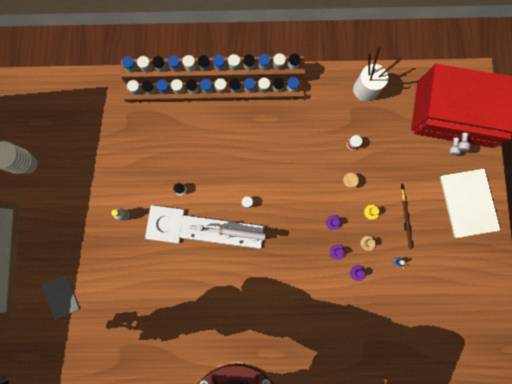

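The top view shows these plinth-like things: purple ones at (334,223), (337,252) and (358,273), a yellow one at (372,212), an upside-down wooden one at (351,180) and a stud-up wooden one at (368,243). The stud-up wooden one is my target. Next I'll measure it and the stand, and crop in close.

```bash
python3 - <<'E'
from h import *
for n,box,ub in (("top",(350,228,388,260),None),("side",(262,318,296,352),None)):
    z=np.load(f'pics/{n}0.png.npz'); im,d=z['im'],z['d']; W=cloud(n,d)
    x0,y0,x1,y1=box; c=im[y0:y1,x0:x1]; w=W[y0:y1,x0:x1]
    cv2.imwrite(f'pics/crop_{n}.png',cv2.resize(cv2.cvtColor(c,cv2.COLOR_RGB2BGR),None,fx=10,fy=10,interpolation=0))
    m=w[...,2]>0.004; print(n,'desk z',np.nanmedian(w[...,2][~m]))
    for lo,hi in((.004,.014),(.030,.045)):
        q=w[(w[...,2]>lo)&(w[...,2]<hi)]; print(lo,len(q),q.mean(0).round(4),q.min(0).round(4),q.max(0).round(4),(q.min(0)+q.max(0))/2)
z=np.load('pics/top0.png.npz'); W=cloud('top',z['d']); im=z['im']
w=W[195:260,135:275]
for lo,hi in((.009,.02),(.06,.09),(.09,.125)):
    q=w[(w[...,2]>lo)&(w[...,2]<hi)]; print(lo,len(q),q.mean(0).round(4),np.median(q[:,2]))
q=w[(w[...,2]>.010)&(w[...,2]<.018)][:,:2]
r=cv2.minAreaRect(q.astype(np.float32)*1000); print(r, cv2.boxPoints(r))
q=w[(w[...,2]>.065)&(w[...,2]<.09)][:,:2]
r=cv2.minAreaRect(q.astype(np.float32)*1000); print(r)
print(cv2.fitLine(q.astype(np.float32),cv2.DIST_L2,0,.01,.01).ravel())
E
```

```text
top desk z -0.00031843723796714585
0.004 134 [ 0.4283 -0.3564  0.0071] [ 0.3901 -0.4099  0.004 ] [ 0.4682 -0.3126  0.0126] [ 0.42914196 -0.3612216   0.00828676]
0.03 52 [ 0.4285 -0.3593  0.0375] [ 0.4197 -0.3679  0.0313] [ 0.4379 -0.3502  0.0438] [ 0.42879728 -0.35906011  0.03755718]
side desk z 0.0003156206806266655
0.004 185 [ 0.4252 -0.3651  0.0084] [ 0.4077 -0.3971  0.0041] [ 0.4673 -0.3319  0.0139] [ 0.43749561 -0.36448267  0.00896541]
0.03 86 [ 0.4271 -0.3623  0.0374] [ 0.418  -0.3711  0.0301] [ 0.4376 -0.3508  0.0422] [ 0.42780288 -0.36092856  0.03616473]
0.009 2287 [0.4751 0.0988 0.0136] 0.01358863055730964
0.06 447 [ 0.4593 -0.0079  0.0799] 0.08081127131121155
0.09 34 [0.4714 0.0744 0.1141] 0.1171990442478386
((472.2035217285156, 75.71070861816406), (310.1114807128906, 89.9176254272461), 81.37039184570312) [[404.48816 -70.84374]
 [493.38785 -84.33555]
 [539.9189  222.26517]
 [451.0192  235.75696]]
((461.94854736328125, 12.841209411621094), (192.01416015625, 25.3855037689209), 82.20891571044922)
[ 0.14807864  0.9889756   0.45945644 -0.007712  ]
```

View pics/crop_side.png

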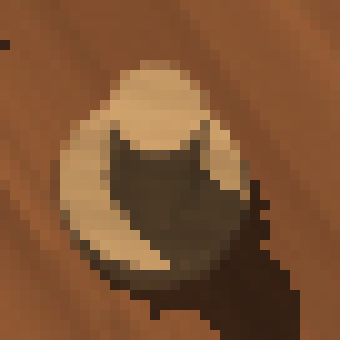

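View pics/crop_top.png

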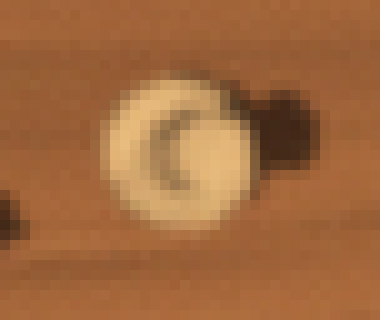

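```bash
cat >> h.py <<'E'
def plan(pos,jaw_deg=None):
    """fractions in tool frame to reach TCP pos, tool straight down with jaw (tool y) along jaw_deg (mod 180)"""
    s=arm.read_state(); Rt=R.from_quat(s['orientation']); 
    sh=Rt.inv().apply(np.array(pos)-s['ee_pos'])
    if jaw_deg is None: y=Rt.apply([0,1,0]); jaw_deg=np.degrees(np.arctan2(y[1],y[0]))
    best=None
    for k in (0,180):
        a=np.radians(jaw_deg+k); y=np.array([np.cos(a),np.sin(a),0]); z=np.array([0,0,-1.]); x=np.cross(y,z)
        rv=(Rt.inv()*R.from_matrix(np.stack([x,y,z],1))).as_rotvec()
        if best is None or np.linalg.norm(rv)<np.linalg.norm(best): best=rv
    print('t',round(s['time_s'],2),'pos',s['ee_pos'].round(4),'w',round(s['width'],4),'F',np.round(s['force'],1),'q6',round(s['joints'][5],2))
    print('shift m',sh.round(4),'frac',(sh/.4).round(4),'turn frac',(best/2).round(4))
STAND=np.array([.4887,.1844]); YAW=81.4
E
python3 - <<'E'
from h import *
z=np.load('pics/top0.png.npz'); W=cloud('top',z['d'])
for n,(u,v) in dict(p1=(334,223),p2=(337,252),p3=(358,273),yel=(372,212),spare=(351,180),tgt=(368,243)).items():
    w=W[v-11:v+11,u-11:u+11]; q=w[w[...,2]>.029]; print(n,q.mean(0).round(3),len(q))
# pocket floor circle, both cams
ax=np.array([np.cos(np.radians(YAW)),np.sin(np.radians(YAW))]); pe=np.array([-ax[1],ax[0]])
for n in('top','side'):
    z=np.load(f'pics/{n}0.png.npz'); W=cloud(n,z['d']).reshape(-1,3)
    r=W[:,:2]-STAND; a=r@ax; b=r@pe
    m=(np.hypot(a,b)<.026)&(W[:,2]>0)
    fl=m&(W[:,2]<.010); print(n,'floor',fl.sum(),'a',a[fl].min().round(4),a[fl].max().round(4),'b',b[fl].min().round(4),b[fl].max().round(4),np.median(W[fl,2]))
    m=(abs(W[:,2]-.014)<.003)&(a>-.3)&(a<.06)&(abs(b)<.06)
    for lo,hi in((-.04,.04),):
        s=m&(a>lo)&(a<hi); print('block b',np.percentile(b[s],[0,1,99,100]).round(4))
    s=m&(abs(b)<.028); print('a',a[s].min().round(4),a[s].max().round(4))
    k=(abs(a+.11)<.02)&(abs(b)<.02)&(W[:,2]>.11)&(W[:,2]<.13); print('knob top',k.sum(),a[k].mean().round(4),b[k].mean().round(4),W[k,2].mean().round(4))
plan([.428,-.360,.15],90)
E
```

```text
p1 [ 0.485 -0.271  0.037] 49
p2 [ 0.407 -0.277  0.038] 50
p3 [ 0.35  -0.328  0.037] 55
yel [ 0.512 -0.374  0.037] 52
spare [ 0.595 -0.315  0.038] 180
tgt [ 0.429 -0.359  0.037] 53
top floor 198 a -0.0206 0.022 b -0.023 0.0228 0.005858491792573127
block b [-0.045  -0.0442  0.0441  0.0449]
a -0.265 0.0451
knob top 26 -0.1104 0.0003 0.1179
side floor 88 a -0.0158 0.0227 b -0.0167 0.02 0.007109401561913008
block b [-0.0444 -0.0439  0.0453  0.0458]
a -0.2684 0.0457
knob top 29 -0.1132 0.0013 0.1167
t 0.7 pos [0.1755 0.4948 0.2313] w 0.0854 F [-0.2  0.4  0.8] q6 1.43
shift m [-0.5237 -0.7212  0.0813] frac [-1.3093 -1.8031  0.2033] turn frac [ 0.      0.     -0.1704]
```

```bash
python3 - <<'E'
from h import *
plan([.38,.23,.22],81.4)
E
```

```text
t 0.7 pos [0.1755 0.4948 0.2313] w 0.0854 F [-0.2  0.4  0.8] q6 1.43
shift m [-0.2813 -0.1812  0.0113] frac [-0.7032 -0.453   0.0283] turn frac [ 0.      0.     -0.0953]
```

>>> play_rows([
  [-0.12, -0.08, 0.01, 0, 0, -0.03, 0],
  [-0.25, -0.16, 0.02, 0, 0, -0.06, 0],
  [-0.37, -0.24, 0.02, 0, 0, -0.0953, 0],
  [-0.5, -0.32, 0.03, 0, 0, -0.0953, 0],
  [-0.62, -0.4, 0.03, 0, 0, -0.0953, 0],
], grip_force=40)

```text
time_s: 1.32
ee_pos: [0.3568, 0.2595, 0.2194]
orientation: [0.075, 0.997, 0.0, 0.0]
force: [0.3, 0.9, -0.5]
width: 0.0425
```

```bash
python3 - <<'E'
from h import *
plan([.41,-.04,.20],81.4);plan([.428,-.36,.10],81.4)
E
```

```text
t 1.32 pos [0.3568 0.2595 0.2194] w 0.0425 F [ 0.3  0.9 -0.5] q6 0.61
shift m [-0.0974 -0.2882  0.0193] frac [-0.2436 -0.7204  0.0483] turn frac [ 0.0002  0.0002 -0.    ]
t 1.32 pos [0.3568 0.2595 0.2194] w 0.0425 F [ 0.3  0.9 -0.5] q6 0.61
shift m [-0.1631 -0.6019  0.1192] frac [-0.4077 -1.5047  0.2981] turn frac [ 0.0002  0.0002 -0.    ]
```

>>> play_rows([
  [-0.05, -0.144, 0.01, 0, 0, 0, 0],
  [-0.1, -0.288, 0.02, 0, 0, 0, 0],
  [-0.15, -0.432, 0.03, 0, 0, 0, 0],
  [-0.2, -0.576, 0.04, 0, 0, 0, 0],
  [-0.243, -0.72, 0.05, 0, 0, 0, 0],
])

```text
time_s: 1.95
ee_pos: [0.4101, -0.042, 0.1995]
orientation: [0.075, 0.997, 0.0, 0.001]
force: [0.9, -0.0, -0.2]
width: 0.043
```

```bash
python3 - <<'E'
from h import *
plan([.428,-.36,.10],81.4)
E
```

```text
t 1.95 pos [ 0.4101 -0.042   0.1995] w 0.043 F [ 0.9 -0.  -0.2] q6 -0.13
shift m [-0.0652 -0.3118  0.0995] frac [-0.1629 -0.7795  0.2488] turn frac [ 0.0001  0.0008 -0.0001]
```

>>> play_rows([
  [-0.03, -0.144, 0.03, 0, 0, 0, 0],
  [-0.06, -0.288, 0.06, 0, 0, 0, 0],
  [-0.09, -0.432, 0.1, 0, 0, 0, 0],
  [-0.12, -0.576, 0.15, 0, 0, 0, 0],
  [-0.15, -0.72, 0.2, 0, 0, 0, 0],
])

```text
time_s: 2.58
ee_pos: [0.4264, -0.3379, 0.119]
orientation: [0.075, 0.997, -0.0, 0.001]
force: [1.6, 0.8, 0.1]
width: 0.0423
```

```bash
python3 - <<'E'
from h import *
plan([.4282,-.36,.012],81.4)
E
```

```text
t 2.58 pos [ 0.4264 -0.3379  0.119 ] w 0.0423 F [1.6 0.8 0.1] q6 -0.65
shift m [-0.0049 -0.0216  0.107 ] frac [-0.0122 -0.054   0.2676] turn frac [-0.      0.0012 -0.0002]
```

>>> play_rows([
  [-0.0122, -0.054, 0.05, 0, 0, 0, 0],
  [-0.0122, -0.054, 0.1, 0, 0.0012, 0, 0],
  [-0.0122, -0.054, 0.15, 0, 0.0012, 0, 0],
  [-0.0122, -0.054, 0.17, 0, 0.0012, 0, 0],
  [-0.0122, -0.054, 0.17, 0, 0.0012, 0, 0],
])

```text
time_s: 3.2
ee_pos: [0.428, -0.3598, 0.0509]
orientation: [0.075, 0.997, 0.0, -0.0]
force: [0.8, 0.5, -0.1]
width: 0.0427
```

```bash
python3 - <<'E'
from h import *
for n,(x0,y0,x1,y1) in dict(top=(310,170,430,290),side=(200,240,360,380)).items():
    im,d=snap(n,n+'1.png')
    cv2.imwrite(f'pics/{n}1z.png',cv2.resize(cv2.cvtColor(im[y0:y1,x0:x1],cv2.COLOR_RGB2BGR),None,fx=4,fy=4,interpolation=2))
plan([.4282,-.36,.012],81.4)
E
```

```text
t 3.3 pos [ 0.4285 -0.3603  0.0518] w 0.0425 F [-0.2  1.  -0.1] q6 -0.68
shift m [0.0004 0.0003 0.0398] frac [0.001  0.0007 0.0995] turn frac [-0.0003  0.0004 -0.0002]
```

View pics/side1z.png

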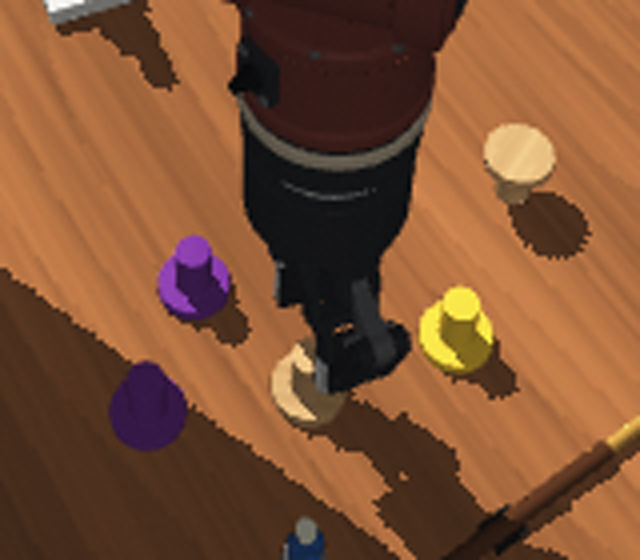

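The jaws straddle the stud-up wooden plinth, which is at about (300,385) in the crop, and the neighbouring plinths are clear. I'll go down now.

>>> play_rows([
  [0.001, 0.0007, 0.03, 0, 0, 0, 0],
  [0.001, 0.0007, 0.06, 0, 0, 0, 0],
  [0.001, 0.0007, 0.085, 0, 0, 0, 0],
  [0.001, 0.0007, 0.0975, 0, 0, 0, 0],
  [0.001, 0.0007, 0.0975, 0, 0, 0, 0],
])

```text
time_s: 3.92
ee_pos: [0.428, -0.3598, 0.0123]
orientation: [0.075, 0.997, -0.0, 0.0]
force: [0.4, -0.6, 0.3]
width: 0.0424
```

>>> play_rows([
  [0, 0, 0, 0, 0, 0, -0.6],
  [0, 0, 0, 0, 0, 0, -1],
  [0, 0, 0, 0, 0, 0, -1],
  [0, 0, 0, 0, 0, 0, -1],
  [0, 0, 0, 0, 0, 0, -1],
], grip_force=40)

```text
time_s: 4.55
ee_pos: [0.4282, -0.36, 0.0126]
orientation: [0.075, 0.997, -0.0, 0.0]
force: [-0.1, 0.5, 5.6]
width: 0.0181
```

>>> play_rows([
  [0, 0, -0.03, 0, 0, 0, -1],
  [0, 0, -0.08, 0, 0, 0, -1],
  [0, 0, -0.13, 0, 0, 0, -1],
  [0, 0, -0.2, 0, 0, 0, -1],
  [0, 0, -0.2, 0, 0, 0, -1],
])

```text
time_s: 5.18
ee_pos: [0.4292, -0.3611, 0.095]
orientation: [0.075, 0.997, -0.002, 0.002]
force: [0.2, 0.3, 0.7]
width: 0.0183
```

```bash
python3 - <<'E'
from h import *
for n,(x0,y0,x1,y1) in dict(top=(310,170,430,290),side=(200,240,360,380)).items():
    im,d=snap(n,n+'2.png')
    cv2.imwrite(f'pics/{n}2z.png',cv2.resize(cv2.cvtColor(im[y0:y1,x0:x1],cv2.COLOR_RGB2BGR),None,fx=4,fy=4,interpolation=2))
plan([.455,-.1,.15],81.4)
E
```

```text
t 5.28 pos [ 0.4281 -0.3599  0.0928] w 0.0181 F [-0.2  0.6 -0.9] q6 -0.68
shift m [ 0.0123  0.261  -0.0575] frac [ 0.0308  0.6524 -0.1436] turn frac [-0.0004  0.0004 -0.0002]
```

View pics/side2z.png

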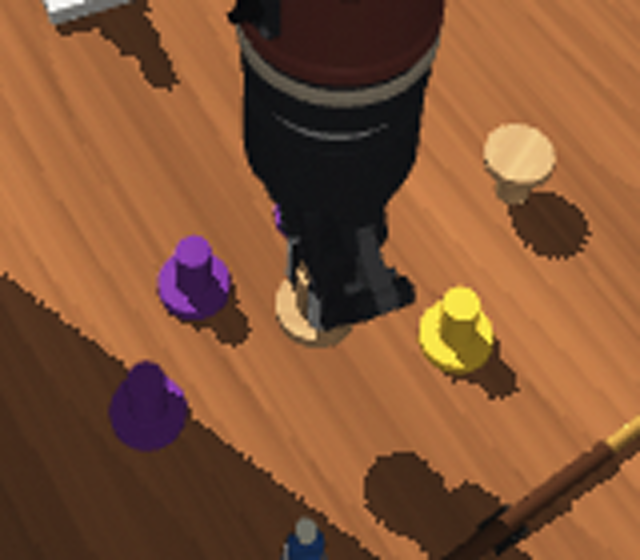

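The plinth is lifted and upright, and its flange shows at about (315,310) in the crop. I'll carry it high over the stand.

>>> play_rows([
  [0, 0.04, -0.1, 0, 0, 0, -1],
  [0.01, 0.16, -0.2, 0, 0, 0, -1],
  [0.015, 0.3, -0.23, 0, 0, 0, -1],
  [0.02, 0.45, -0.23, 0, 0, 0, -1],
  [0.03, 0.6, -0.23, 0, 0, 0, -1],
])

```text
time_s: 5.9
ee_pos: [0.4517, -0.1189, 0.1839]
orientation: [0.075, 0.997, -0.0, -0.0]
force: [1.1, -0.2, -1.1]
width: 0.0179
```

```bash
python3 - <<'E'
from h import *
plan([.4887,.1844,.18],81.4)
E
```

```text
t 5.9 pos [ 0.4517 -0.1189  0.1839] w 0.0179 F [ 1.1 -0.2 -1.1] q6 -0.26
shift m [0.009  0.3054 0.0038] frac [0.0225 0.7634 0.0095] turn frac [-0.0002 -0.     -0.0004]
```

>>> play_rows([
  [0.004, 0.15, 0, 0, 0, 0, -1],
  [0.009, 0.3, 0, 0, 0, 0, -1],
  [0.014, 0.45, 0, 0, 0, 0, -1],
  [0.018, 0.6, 0, 0, 0, 0, -1],
  [0.0225, 0.74, 0, 0, 0, 0, -1],
])

```text
time_s: 6.52
ee_pos: [0.4867, 0.1771, 0.1828]
orientation: [0.075, 0.997, -0.0, -0.001]
force: [1.5, 0.3, 0.2]
width: 0.018
```

```bash
python3 - <<'E'
from h import *
plan([.4887,.1844,.05],81.4)
E
```

```text
t 6.53 pos [0.4867 0.1771 0.1828] w 0.018 F [1.5 0.3 0.2] q6 0.36
shift m [-0.0011  0.0076  0.1328] frac [-0.0028  0.019   0.3321] turn frac [-0.0005 -0.0007 -0.0002]
```

>>> play_rows([
  [-0.0028, 0.019, 0.08, 0, 0, 0, -1],
  [-0.0028, 0.019, 0.17, -0.0005, -0.0007, 0, -1],
  [-0.0028, 0.019, 0.26, -0.0005, -0.0007, 0, -1],
  [-0.0028, 0.019, 0.332, -0.0005, -0.0007, 0, -1],
  [-0.0028, 0.019, 0.332, -0.0005, -0.0007, 0, -1],
])

```text
time_s: 7.15
ee_pos: [0.4861, 0.1838, 0.0476]
orientation: [0.075, 0.997, -0.001, -0.003]
force: [-0.8, 0.3, 0.5]
width: 0.0181
```

```bash
python3 - <<'E'
from h import *
for n,(x0,y0,x1,y1) in dict(top=(130,170,250,270),side=(150,130,270,230)).items():
    im,d=snap(n,n+'3.png')
    cv2.imwrite(f'pics/{n}3z.png',cv2.resize(cv2.cvtColor(im[y0:y1,x0:x1],cv2.COLOR_RGB2BGR),None,fx=5,fy=5,interpolation=2))
plan([.4887,.1844,.0186],81.4)
E
```

```text
t 7.25 pos [0.4885 0.1843 0.0502] w 0.018 F [0.6 0.  0.4] q6 0.37
shift m [-0.0002  0.0001  0.0316] frac [-0.0004  0.0002  0.079 ] turn frac [-0.0001 -0.0003 -0.0003]
```

View pics/side3z.png

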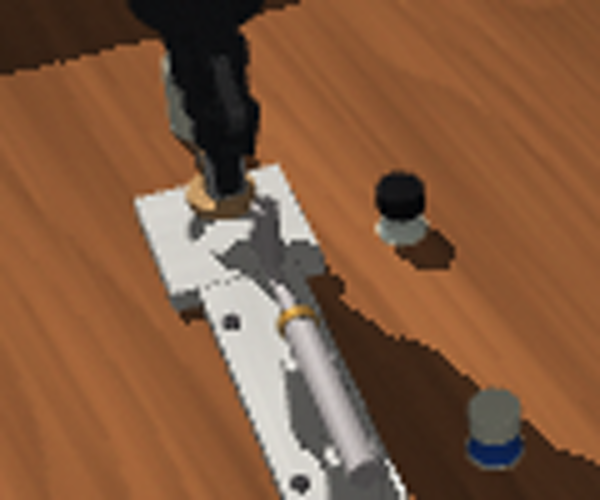

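View pics/top3z.png

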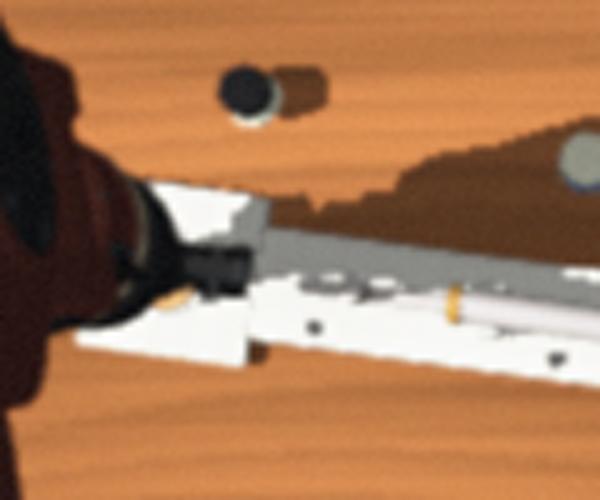

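```bash
python3 - <<'E'
from h import *
z=np.load('pics/side3.png.npz'); im,d=z['im'],z['d']; W=cloud('side',d)
y0,y1,x0,x1=155,178,180,206
hsv=cv2.cvtColor(im,cv2.COLOR_RGB2HSV)
m=np.zeros(d.shape,bool)
w=W[y0:y1,x0:x1]; h=hsv[y0:y1,x0:x1]
sel=(abs(w[...,2]-.042)<.012)&(h[...,1]>60)&(h[...,0]<25)&(h[...,0]>5)
for r in range(y0,y1): print(r,''.join('#' if s else '.' for s in sel[r-y0]))
q=w[sel]; print(q.mean(0),q.min(0),q.max(0),len(q))
ring=[[.4887+.02*np.cos(t),.1844+.02*np.sin(t),zz] for t in np.linspace(0,6.28,73) for zz in(.0376,.0456)]
p=proj('side',ring); print(p.min(0),p.max(0))
# same for pre-grasp and stand bias
E
```

```text
155 ..........................
156 ..........................
157 ..........................
158 ..........................
159 ..........................
160 ..........................
161 ..........................
162 ..........................
163 ..........................
164 ..........................
165 .........#.........#......
166 ........###........##.....
167 .......####.........#.....
168 .......#####.......##.....
169 .......#####....#####.....
170 .........###########......
171 ........############......
172 .........##########.......
173 ..........#######.........
174 ..........................
175 ..........................
176 ..........................
177 ..........................
[0.481791   0.17497485 0.04366423] [0.46856761 0.16131733 0.03795226] [0.50667379 0.19997311 0.0521977 ] 69
[186.99223639 162.23290448] [201.16440264 173.26540569]
```

The flange spans columns 187 to 200 and reaches down to row 173, against a predicted 187.0 to 201.2 and 173.3. It's centred to about 1 mm, so I'll lower it gently.

>>> play_rows([
  [-0.0002, 0.0002, 0.02, 0, 0, 0, -1],
  [-0.0002, 0.0002, 0.035, 0, 0, 0, -1],
  [-0.0002, 0.0002, 0.05, 0, 0, 0, -1],
  [-0.0002, 0.0002, 0.062, 0, 0, 0, -1],
  [-0.0002, 0.0002, 0.066, 0, 0, 0, -1],
], grip_force=30)

```text
time_s: 7.88
ee_pos: [0.4884, 0.1843, 0.0234]
orientation: [0.075, 0.997, -0.0, -0.001]
force: [0.5, -0.1, -0.6]
width: 0.0179
```

```bash
python3 - <<'E'
from h import *
plan([.4887,.1844,.0186],81.4)
E
```

```text
t 7.88 pos [0.4884 0.1843 0.0234] w 0.0179 F [ 0.5 -0.1 -0.6] q6 0.37
shift m [-0.0003  0.0001  0.0048] frac [-0.0007  0.0002  0.0121] turn frac [-0.0002 -0.0005 -0.0003]
```

>>> play_rows([
  [0, 0.0002, 0.004, 0, 0, 0, -1],
  [0, 0.0002, 0.008, 0, 0, 0, -1],
  [0, 0.0002, 0.011, 0, 0, 0, -1],
  [0, 0.0002, 0.013, 0, 0, 0, -1],
  [0, 0.0002, 0.013, 0, 0, 0, -1],
])

```text
time_s: 8.5
ee_pos: [0.4884, 0.1844, 0.0186]
orientation: [0.075, 0.997, -0.0, -0.0]
force: [-2.6, -0.6, 5.4]
width: 0.018
```

It touched at exactly the expected seated height, with 5 N. I'll release it and back off upward.

>>> play_rows([
  [0, 0, 0, 0, 0, 0, -0.4],
  [0, 0, 0, 0, 0, 0, -0.2],
  [0, 0, 0, 0, 0, 0, -0.1],
  [0, 0, 0, 0, 0, 0, -0.1],
  [0, 0, -0.01, 0, 0, 0, -0.1],
])

```text
time_s: 9.12
ee_pos: [0.4882, 0.1844, 0.0226]
orientation: [0.075, 0.997, -0.0, -0.001]
force: [0.2, -0.8, -0.5]
width: 0.0388
```

>>> play_rows([
  [0, 0, -0.05, 0, 0, 0, -0.1],
  [0, 0, -0.15, 0, 0, 0, -0.1],
  [0, 0, -0.28, 0, 0, 0, -0.1],
  [0, 0, -0.4, 0, 0, 0, -0.1],
  [0, 0.1, -0.42, 0, 0, 0, -0.1],
])

```text
time_s: 9.75
ee_pos: [0.4964, 0.2235, 0.1946]
orientation: [0.077, 0.997, 0.001, 0.002]
force: [1.6, 1.0, -0.0]
width: 0.0383
```

```bash
python3 - <<'E'
from h import *
for n,(x0,y0,x1,y1) in dict(top=(130,170,250,270),side=(150,130,270,230)).items():
    im,d=snap(n,n+'4.png')
    cv2.imwrite(f'pics/{n}4z.png',cv2.resize(cv2.cvtColor(im[y0:y1,x0:x1],cv2.COLOR_RGB2BGR),None,fx=5,fy=5,interpolation=2))
    W=cloud(n,d).reshape(-1,3); r=np.hypot(*(W[:,:2]-STAND).T)
    for lo,hi in((.0,.019),(.025,.06)):
        q=W[(r<.03)&(W[:,2]>lo)&(W[:,2]<hi)]; print(n,lo,len(q),q.mean(0).round(4) if len(q) else '',np.percentile(q[:,2],[5,50,95]).round(4) if len(q) else '')
k=STAND-.11*np.array([np.cos(np.radians(YAW)),np.sin(np.radians(YAW))]); print(k)
plan([k[0],k[1],.16],81.4)
E
```

```text
top 0.0 338 [0.4886 0.184  0.0127] [0.007  0.013  0.0163]
top 0.025 55 [0.4881 0.1821 0.0413] [0.0288 0.0427 0.0462]
side 0.0 125 [0.4797 0.183  0.0139] [0.0108 0.0142 0.0165]
side 0.025 56 [0.4859 0.1785 0.0386] [0.0259 0.0403 0.0465]
[0.47225111 0.0756368 ]
t 9.85 pos [0.4958 0.2266 0.1925] w 0.0386 F [-0.4 -0.5 -0.8] q6 0.44
shift m [ 0.001  -0.1529  0.0321] frac [ 0.0024 -0.3822  0.0804] turn frac [0.0011 0.001  0.0006]
```

View pics/side4z.png

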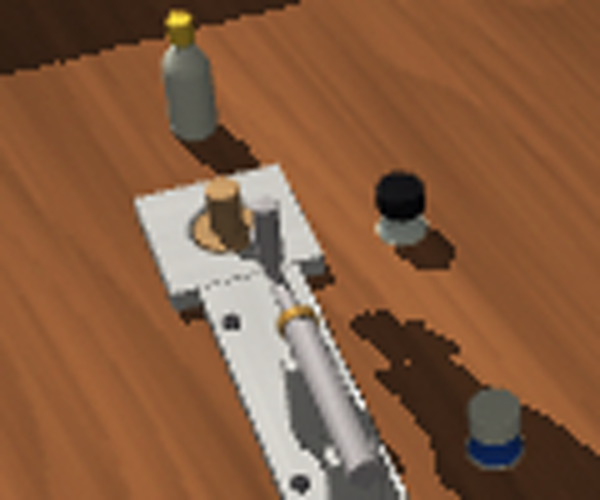

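View pics/top4z.png

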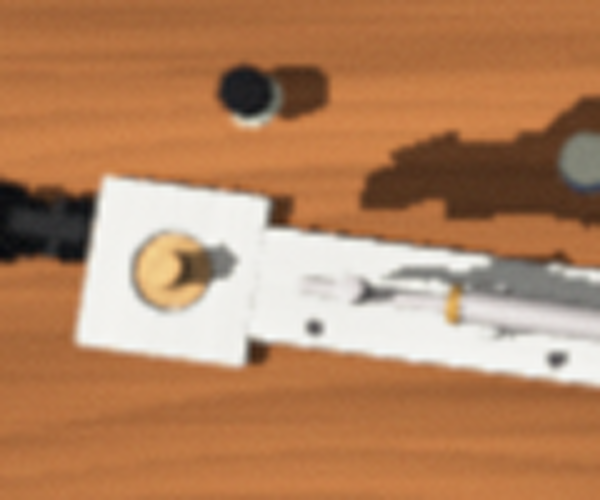

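The plinth is seated. Its flange is flush in the pocket ring at (170,270) in the top crop, and the stud top is about 43 to 44 mm up. The knob is still home, so I'll move over it next.

>>> play_rows([
  [0.001, -0.08, 0, 0, 0, 0, -0.3],
  [0.002, -0.2, 0.01, 0.0011, 0.001, 0.0006, -0.3],
  [0.0024, -0.3, 0.03, 0.0011, 0.001, 0.0006, -0.3],
  [0.0024, -0.382, 0.05, 0.0011, 0.001, 0.0006, -0.3],
  [0.0024, -0.382, 0.08, 0.0011, 0.001, 0.0006, -0.3],
])

```text
time_s: 10.48
ee_pos: [0.4717, 0.0737, 0.1598]
orientation: [0.076, 0.997, -0.0, -0.0]
force: [0.0, 0.5, 0.3]
width: 0.0298
```

```bash
python3 - <<'E'
from h import *
for n,(x0,y0,x1,y1) in dict(top=(150,180,270,280),side=(150,130,270,230)).items():
    im,d=snap(n,n+'5.png')
    cv2.imwrite(f'pics/{n}5z.png',cv2.resize(cv2.cvtColor(im[y0:y1,x0:x1],cv2.COLOR_RGB2BGR),None,fx=5,fy=5,interpolation=2))
plan([.4723,.0756,.084],81.4)
E
```

```text
t 10.57 pos [0.4712 0.0755 0.1589] w 0.0298 F [-0.5  0.7  0.1] q6 0.16
shift m [-0.0013  0.0003  0.0749] frac [-0.0031  0.0008  0.1874] turn frac [-0.0001 -0.0012 -0.0004]
```

View pics/side5z.png

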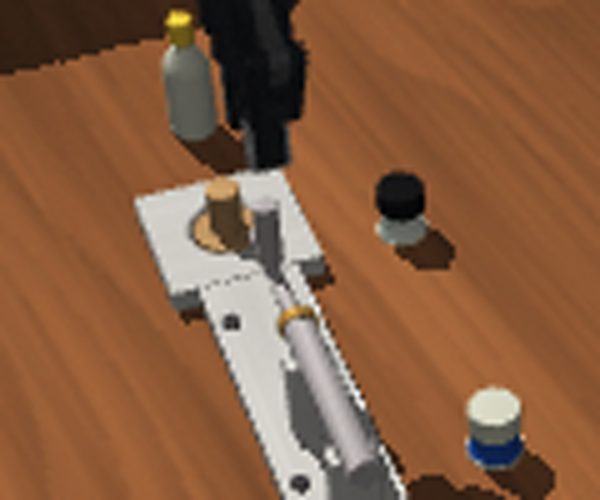

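The fingers are right above the knob, which is at (265,205) in the crop. I'll go down and then close.

>>> play_rows([
  [-0.0031, 0.0008, 0.04, 0, -0.0012, 0, -0.3],
  [-0.0031, 0.0008, 0.09, 0, -0.0012, 0, -0.3],
  [-0.0031, 0.0008, 0.14, 0, -0.0012, 0, -0.3],
  [-0.0031, 0.0008, 0.187, 0, -0.0012, 0, -0.3],
  [-0.0031, 0.0008, 0.187, 0, -0.0012, 0, -0.3],
])

```text
time_s: 11.2
ee_pos: [0.4713, 0.0764, 0.0833]
orientation: [0.075, 0.997, -0.0, -0.001]
force: [0.4, 0.0, 0.8]
width: 0.0301
```

```bash
python3 - <<'E'
from h import *
im,d=snap('side','side6.png');x0,y0,x1,y1=150,130,270,230
cv2.imwrite('pics/side6z.png',cv2.resize(cv2.cvtColor(im[y0:y1,x0:x1],cv2.COLOR_RGB2BGR),None,fx=5,fy=5,interpolation=2))
plan([.4723,.0756,.084],81.4)
E
```

```text
t 11.25 pos [0.472  0.0763 0.0841] w 0.03 F [-0.2  0.6  0.5] q6 0.16
shift m [-0.0004 -0.0006  0.0001] frac [-0.001  -0.0015  0.0003] turn frac [-0.0002 -0.0005  0.0001]
```

View pics/side6z.png

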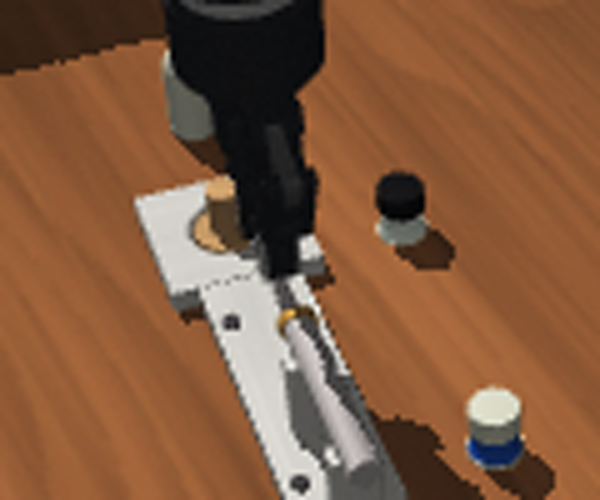

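>>> play_rows([
  [0, 0, 0, 0, 0, 0, -0.6],
  [0, 0, 0, 0, 0, 0, -1],
  [0, 0, 0, 0, 0, 0, -1],
  [0, 0, 0, 0, 0, 0, -1],
  [0, 0, 0, 0, 0, 0, -1],
], grip_force=60)

```text
time_s: 11.88
ee_pos: [0.4725, 0.076, 0.085]
orientation: [0.075, 0.997, -0.0, 0.0]
force: [-1.3, -3.0, 5.8]
width: 0.0123
```

```bash
python3 - <<'E'
from h import *
a=np.radians(YAW); k=STAND-.03*np.array([np.cos(a),np.sin(a)]); print(k)
plan([k[0],k[1],.084],81.4)
E
```

```text
[0.48421394 0.15473731]
t 11.88 pos [0.4725 0.076  0.085 ] w 0.0123 F [-1.3 -3.   5.8] q6 0.16
shift m [0.0002 0.0796 0.001 ] frac [0.0004 0.199  0.0025] turn frac [-0.0004  0.0002  0.    ]
```

>>> play_rows([
  [0, 0.03, 0, 0, 0, 0, -1],
  [0, 0.07, 0, 0, 0, 0, -1],
  [0.0002, 0.11, 0, 0, 0, 0, -1],
  [0.0003, 0.15, 0, 0, 0, 0, -1],
  [0.0003, 0.175, 0, 0, 0, 0, -1],
])

```text
time_s: 12.5
ee_pos: [0.4829, 0.1449, 0.0851]
orientation: [0.075, 0.997, -0.002, 0.0]
force: [-0.5, -9.0, -0.3]
width: 0.0123
```

```bash
python3 - <<'E'
from h import *
a=np.radians(YAW); k=STAND-.03*np.array([np.cos(a),np.sin(a)])
plan([k[0],k[1],.084],81.4)
E
```

```text
t 12.5 pos [0.4829 0.1449 0.0851] w 0.0123 F [-0.5 -9.  -0.3] q6 0.3
shift m [0.0002 0.0099 0.0011] frac [0.0004 0.0249 0.0028] turn frac [-0.0017  0.0004 -0.0001]
```

>>> play_rows([
  [0.0004, 0.01, 0, 0, 0, 0, -1],
  [0.0004, 0.02, 0, 0, 0, 0, -1],
  [0.0004, 0.0249, 0, -0.001, 0, 0, -1],
  [0.0004, 0.0249, 0, -0.001, 0, 0, -1],
  [0.0004, 0.0249, 0, -0.001, 0, 0, -1],
])

```text
time_s: 13.12
ee_pos: [0.4842, 0.1538, 0.0851]
orientation: [0.075, 0.997, -0.002, 0.0]
force: [0.7, -8.0, -1.6]
width: 0.0125
```

```bash
python3 - <<'E'
from h import *
for n,(x0,y0,x1,y1) in dict(top=(140,190,240,260),side=(180,160,240,220)).items():
    im,d=snap(n,n+'7.png')
    cv2.imwrite(f'pics/{n}7z.png',cv2.resize(cv2.cvtColor(im[y0:y1,x0:x1],cv2.COLOR_RGB2BGR),None,fx=8,fy=8,interpolation=0))
    a=np.radians(YAW); ax=np.r_[np.cos(a),np.sin(a),0]; m=np.r_[STAND,.079]-.155*ax
    print(n,[ (proj(n,m+ax*e)[0]-[x0-.5,y0-.5])*8 for e in(0,-.002,.002)])
k=STAND-.03*ax[:2]
plan([k[0],k[1],.084],81.4)
s=arm.read_state(); print('rod est vs knob home', (s['ee_pos'][:2]-STAND)@ax[:2]+.11)
E
```

```text
top [array([637.54265767, 325.07016417]), array([643.82557225, 325.91899419]), array([631.26035103, 324.22141628])]
side [array([234.43821697, 265.06352465]), array([236.25850007, 269.03443926]), array([232.62248442, 261.10253699])]
t 13.22 pos [0.4842 0.1538 0.0852] w 0.0123 F [ 0.5 -8.  -2.9] q6 0.32
shift m [0.0001 0.001  0.0012] frac [0.0004 0.0024 0.0029] turn frac [-0.002   0.0006 -0.0004]
rod est vs knob home 0.0790304061619662
```

View pics/side7z.png

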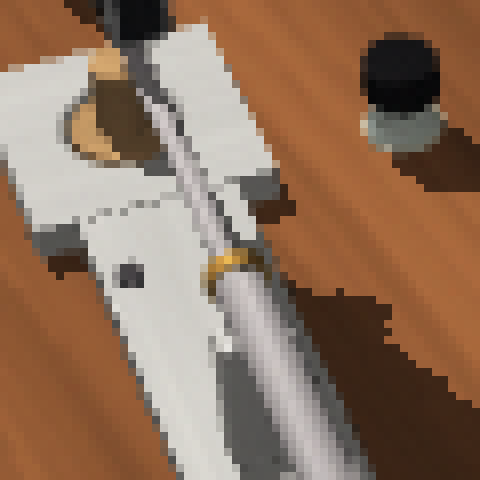

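View pics/top7z.png

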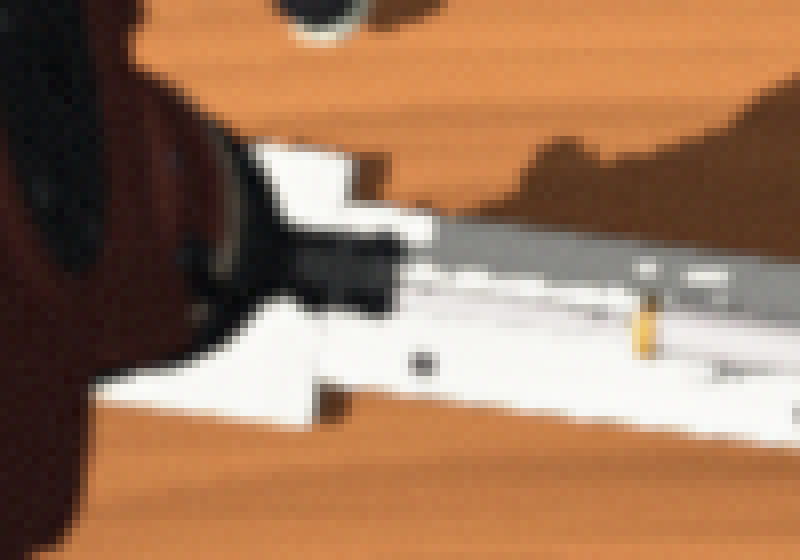

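>>> play_rows([
  [0.0004, 0.003, 0, 0, 0, 0, -1],
  [0.0004, 0.004, 0, 0, 0, 0, -1],
  [0.0004, 0.004, 0, 0, 0, 0, -1],
  [0.0004, 0.004, 0, 0, 0, 0, -1],
  [0.0004, 0.004, 0, 0, 0, 0, -1],
])

```text
time_s: 13.85
ee_pos: [0.4843, 0.1543, 0.0852]
orientation: [0.076, 0.997, -0.003, 0.0]
force: [0.9, -8.3, -3.1]
width: 0.0126
```

```bash
cat > prof.py <<'E'
from h import *
import sys
def prof(im,n):
    a=np.radians(YAW); ax=np.r_[np.cos(a),np.sin(a),0]
    g=im.astype(np.float32)
    out=[]
    for e in np.arange(-.012,.024,.001):
        P=np.array([np.r_[STAND,.0785]+(-.155+e)*ax + np.r_[-ax[1],ax[0],0]*b for b in np.linspace(-.003,.003,5)])
        p=proj(n,P).astype(np.float32)
        c=cv2.remap(g,p[:,:1],p[:,1:],cv2.INTER_LINEAR).reshape(-1,3).mean(0); out.append(c.round().astype(int).tolist())
    return out
E
python3 - <<'E'
from prof import *
s=arm.read_state(); a=np.radians(YAW); print('rod est',(s['ee_pos'][:2]-STAND)@[np.cos(a),np.sin(a)]+.11, s['force'])
for n in('side','top'):
    im,d=snap(n,n+'8.png'); 
    A=prof(np.load(f'pics/{n}5.png.npz')['im'],n);B=prof(np.load(f'pics/{n}7.png.npz')['im'],n);C=prof(im,n)
    for i,(x,y,z) in enumerate(zip(A,B,C)): print(n,i-12,x,y,z)
E
```

```text
rod est 0.07959874302186803 [ 0.94235462 -8.29882073 -3.09440212]
side -12 [193, 185, 184] [194, 187, 185] [194, 187, 185]
side -11 [193, 186, 184] [195, 188, 186] [195, 187, 186]
side -10 [193, 186, 184] [195, 188, 186] [195, 188, 186]
side -9 [193, 186, 184] [195, 188, 186] [195, 188, 186]
side -8 [193, 186, 184] [195, 188, 186] [195, 188, 186]
side -7 [192, 185, 183] [194, 187, 185] [194, 187, 185]
side -6 [192, 185, 183] [194, 187, 185] [194, 187, 185]
side -5 [184, 178, 175] [186, 180, 178] [186, 180, 177]
side -4 [170, 162, 158] [171, 164, 160] [171, 164, 160]
side -3 [152, 142, 133] [154, 144, 135] [154, 144, 135]
side -2 [136, 123, 107] [138, 125, 110] [138, 125, 109]
side -1 [134, 115, 88] [135, 116, 90] [135, 116, 90]
side 0 [145, 117, 76] [146, 119, 77] [146, 118, 77]
side 1 [163, 128, 72] [165, 129, 73] [165, 129, 73]
side 2 [182, 139, 70] [184, 141, 70] [183, 141, 70]
side 3 [196, 149, 71] [196, 149, 69] [196, 149, 70]
side 4 [200, 154, 76] [197, 151, 73] [197, 151, 73]
side 5 [198, 156, 87] [193, 152, 83] [193, 152, 83]
side 6 [195, 159, 103] [189, 153, 97] [189, 153, 9
[... 2132 characters left out ...]
08, 206] [213, 208, 206]
top 11 [47, 47, 48] [207, 202, 199] [206, 201, 198]
top 12 [45, 45, 47] [204, 200, 197] [202, 197, 195]
top 13 [43, 43, 45] [203, 198, 195] [199, 194, 191]
top 14 [38, 39, 40] [204, 200, 197] [197, 192, 190]
top 15 [34, 34, 36] [209, 205, 202] [197, 192, 189]
top 16 [30, 31, 33] [214, 209, 207] [197, 193, 189]
top 17 [29, 30, 31] [216, 211, 209] [203, 199, 196]
top 18 [28, 29, 30] [217, 213, 210] [209, 205, 202]
top 19 [30, 31, 32] [219, 214, 211] [213, 210, 207]
top 20 [32, 33, 34] [219, 215, 212] [216, 213, 210]
top 21 [35, 36, 36] [219, 215, 212] [219, 216, 213]
top 22 [39, 40, 40] [221, 217, 214] [220, 217, 214]
top 23 [44, 44, 44] [224, 219, 216] [221, 218, 215]
```

Near the mouth the top view got slightly darker between the two steps, so the ring is just showing. To calibrate the mark properly I'll draw a few millimetres past it so the whole ring shows, then measure and come back.

>>> play_rows([
  [0, 0.004, 0, 0, 0, 0, -1],
  [0, 0.01, 0, 0, 0, 0, -1],
  [0, 0.016, 0, 0, 0, 0, -1],
  [0, 0.02, 0, 0, 0, 0, -1],
  [0, 0.02, 0, 0, 0, 0, -1],
])

```text
time_s: 14.58
ee_pos: [0.4854, 0.1613, 0.0851]
orientation: [0.076, 0.997, -0.005, 0.0]
force: [-0.4, -8.9, -3.1]
width: 0.0123
```

```bash
python3 - <<'E'
from prof import *
s=arm.read_state(); a=np.radians(YAW); print('rod est',(s['ee_pos'][:2]-STAND)@[np.cos(a),np.sin(a)]+.11, s['force'])
for n,(x0,y0,x1,y1) in dict(top=(190,205,240,245),side=(190,170,230,210)).items():
    im,d=snap(n,n+'9.png'); 
    v=np.hstack([np.load(f'pics/{n}{i}.png.npz')['im'][y0:y1,x0:x1] for i in (7,8,9)])
    cv2.imwrite(f'pics/{n}9z.png',cv2.resize(cv2.cvtColor(v,cv2.COLOR_RGB2BGR),None,fx=5,fy=5,interpolation=0))
    A=prof(np.load(f'pics/{n}7.png.npz')['im'],n);B=prof(np.load(f'pics/{n}8.png.npz')['im'],n);C=prof(im,n)
    for i,(x,y,z) in enumerate(zip(A,B,C)): print(n,i-12,x[1],y[1],z[1])
E
```

```text
rod est 0.08666497500872263 [-0.44497787 -8.86030237 -3.12004211]
top -12 232 232 231
top -11 231 230 230
top -10 229 229 229
top -9 224 224 223
top -8 216 216 215
top -7 209 209 207
top -6 199 200 199
top -5 189 190 190
top -4 186 185 188
top -3 189 183 191
top -2 193 181 195
top -1 201 183 204
top 0 211 187 214
top 1 217 195 219
top 2 216 205 214
top 3 214 214 206
top 4 215 219 189
top 5 218 223 170
top 6 220 225 161
top 7 220 224 168
top 8 219 222 176
top 9 214 216 188
top 10 208 208 196
top 11 202 201 202
top 12 200 197 208
top 13 198 194 213
top 14 200 192 214
top 15 205 192 214
top 16 209 193 215
top 17 211 199 214
top 18 213 205 214
top 19 214 210 213
top 20 215 213 212
top 21 215 216 211
top 22 217 217 210
top 23 219 218 209
side -12 187 187 187
side -11 188 187 187
side -10 188 188 188
side -9 188 188 188
side -8 188 188 188
side -7 187 187 187
side -6 187 187 187
side -5 180 180 180
side -4 164 164 164
side -3 144 144 144
side -2 125 125 125
side -1 116 116 116
side 0 119 118 119
side 1 129 129 130
side 2 141 141 141
side 3 149 149 149
side 4 151 151 149
side 5 152 152 138
side 6 153 153 124
side 7 153 153 108
side 8 153 153 93
side 9 151 151 87
side 10 151 151 86
side 11 153 152 92
side 12 152 148 108
side 13 150 144 127
side 14 149 141 144
side 15 151 143 155
side 16 154 148 157
side 17 152 149 154
side 18 152 152 151
side 19 155 155 152
side 20 159 158 150
side 21 161 161 145
side 22 162 162 141
side 23 164 164 140
```

View pics/top9z.png

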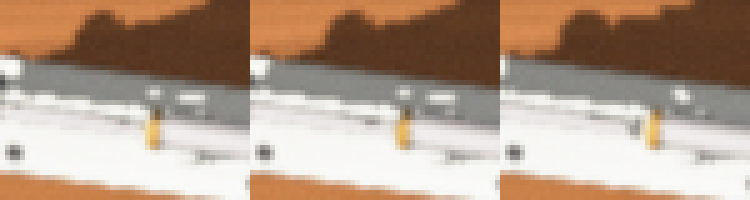

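View pics/side9z.png

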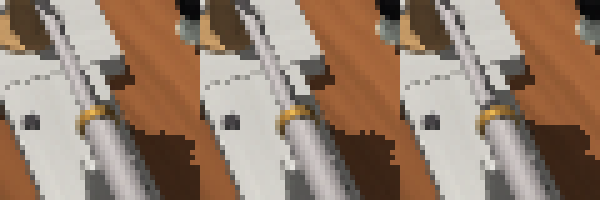

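With the whole ring showing, it sits about 6.3 mm past the mouth in the top view, and arm kinematics put the rod at 86.66 mm, or 6.66 mm past. They agree within 0.4 mm. I'll come back to 80 mm, allowing about 0.9 mm for spring sag.

>>> play_rows([
  [0, -0.004, 0, 0, 0, 0, -1],
  [0, -0.008, 0, 0, 0, 0, -1],
  [0, -0.012, 0, 0, 0, 0, -1],
  [0, -0.0138, 0, 0, 0, 0, -1],
  [0, -0.0138, 0, 0, 0, 0, -1],
])

```text
time_s: 15.3
ee_pos: [0.4844, 0.1547, 0.0852]
orientation: [0.076, 0.997, -0.006, 0.0]
force: [0.4, -8.2, -3.9]
width: 0.0125
```

```bash
python3 - <<'E'
from prof import *
for i in range(2):
    im,d=snap('top','top10.png') if i==0 else snap('side','side10.png')
    s=arm.read_state(); a=np.radians(YAW); print('rod est',(s['ee_pos'][:2]-STAND)@[np.cos(a),np.sin(a)]+.11, s['force'],s['width'],s['ee_pos'])
E
```

```text
rod est 0.08001768676892737 [ 0.18124739 -8.59070873 -3.06218612] 0.012336875825104822 [0.4843593  0.15473321 0.08517002]
rod est 0.08004031895171382 [ 0.19637815 -8.98698482 -3.54338231] 0.01181233384774948 [0.48435304 0.15475705 0.0851654 ]
```

```bash
python3 - <<'E'
import cv2,numpy as np
a=cv2.imread('pics/top10.png');b=cv2.imread('pics/side10.png')
A=cv2.resize(a[150:290,140:420],(700,350));B=cv2.resize(b[150:220,180:240],(210,245),interpolation=2);C=cv2.resize(b[240:370,200:360],(301,245))
o=np.zeros((600,700,3),np.uint8);o[:350]=A;o[352:597,:210]=B;o[352:597,220:521]=C
cv2.imwrite('pics/fin.png',o)
E
```

```text
(no output)
```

View pics/fin.png

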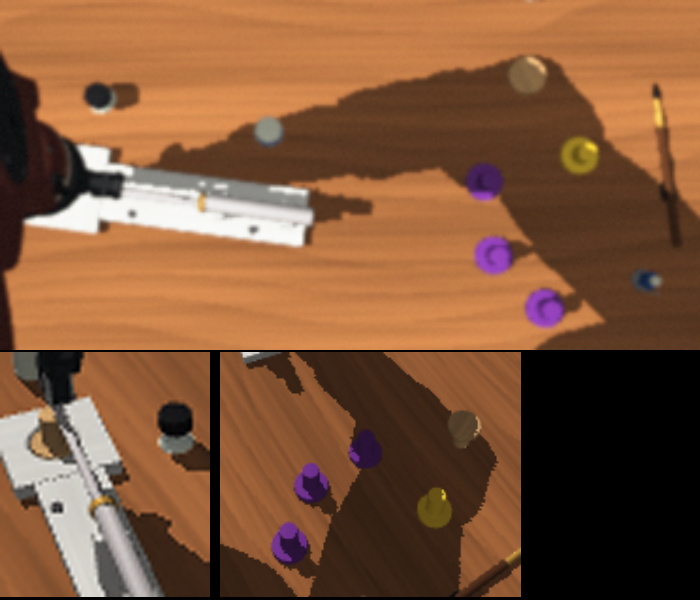

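The plinth is seated at (45,440) in the lower left crop and the knob is held with the rod at about 80 mm. The spare, the look-alikes and the bystanders in view stand where they were. I'm handing the job in.

```bash
python3 -c "
from bench import arm
print(arm.finish_job())"
```

```text
the job is handed in; nothing more can be done
None
```

The stud-up wooden plinth is seated in the stand's pocket and released, and the rod is drawn to its 80 mm mark. I handed the job in at about 15 s with the knob still gripped at 60 N.

- **Plinth:** it touched bottom at exactly the expected height with about 5 N. After release the flange measured flush with the block, and the stud top read about 43 mm in the top camera against 44 mm nominal.
- **Rod:** arm kinematics put it at 80.0 mm, holding steady against a pull of 8 to 9 N. At 80 mm the ring is too small for the cameras to resolve, so I drew the rod briefly to about 87 mm and measured the whole ring. The top view put the rod about 0.4 mm lower than kinematics did; I then returned to 80 mm and did not correct for this.
- **Checks that disagreed:** the side camera read the stand and the knob 1 to 3 mm off from the top camera, so I relied on the top camera. The gripper read about 2 mm narrower than the stud and the knob; both grips held.
- **Not checked directly:** I did not see the needle over the stud, because the gripper hid it.
- **Everything else:** in the last pictures the upside-down plinth, the look-alikes and the bystanders in view looked undisturbed. Pot3 and the glue bottle were not fully in that check.

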